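# Tidy the wash ledge: each thing back to its own rest

## Robot

A 6-joint arm with a two-finger parallel gripper is mounted at the origin on the work surface. World frame = base frame: x ahead of the robot, y to its left, z up, the work surface at z = 0. Lengths are in m, angles in rad, forces in N, time in s.
With the tool pointing down it reaches from about 0.35 to 0.975 m from the base axis. Payload 4.9 kg.
Tool frame: the origin (TCP) lies on the centre line of the jaws, within the pads' length; the fingertips stand 14 mm ahead of it and the grasp point (between the pads) lies 5 mm behind it; z points along the fingers, y is the line along which they close (so a half turn about z gives the same grasp; the last joint's range is limited). The gripper opens to 85 mm and grips with 20 to 120 N. Pads are 22 mm wide; open, the fingers measure 114 mm over their backs; the gripper's body (76 mm by 85 mm) begins 54 mm behind the grasp point. The pads swing forward as they close: fully open they stand 13 mm farther back than shut.
Start: joints at [0.987, 0.053, 1.613, -0, 1.476, -0.119], TCP at [0.28, 0.559, 0.245] pointing down, gripper open.
Joint ranges: [-3.01, 3.01], [-1.01, 2.22], [0.06, 2.58], [-1.02, 4.17], [0.09, 2.62], [-3.14, 3.14]. Speed limits (rad/s): [2.57, 2.57, 3.14, 3.14, 3.14, 3.14].

## Interface

Orientations are given as a unit quaternion [w, x, y, z].
In Python, from plant import * gives the robot as it stands.
- The arm moves only by the tool send_rows, never from a script. Its argument "steps" is a list of rows, each an object with "translation": the shift along the tool's x, y, z in cm, a list of three; "delta_rot": the turn, a rotation vector about the tool's x, y, z in rad, a list of three; "jaw": the finger opening in cm, from 0 to 8.54. In form: [{"translation": [dx, dy, dz], "delta_rot": [rx, ry, rz], "jaw": jaw}, ...]. A call has exactly 8 rows; each row is the pose to reach, as a shift and turn from the pose commanded when the call began, along the tool's axes at that moment; what a row does not reach only later rows make up. A row lasts 1/10 s, in which the tool goes at most 50 mm and 8.59 degrees, less where a joint would pass 70% of its speed; a pose out of reach is approached as far as the arm can. A call with a gripper value outside its range is refused whole. The fingers move at their own pace and stop on an object; the grip force is fixed at half the most. Time passes only in rows, so rows that repeat a pose let the fingers close, or fill a call up. It gives the time, the measured TCP pose, the force, the opening and the grip force at its end, in the units of the state.
- state(): the state, without advancing time (a new reading comes with each control period).
- grab_frame(name): name is "scene" or "top" or "wrist"; returns a dict with "pixels" (384x512x3 uint8, blue, green, red), "range_z" (384x512 float32, m along the optical axis (not along the pixel's ray), 0 where there is no reading), "fx", "fy", "cx", "cy" (pixels), "rvec" (rotation vector, rad) and "tvec" (3), from world to camera coordinates, as OpenCV has them. Camera axes: x right, y down, z forward; pixel columns grow to the right and rows downward; lengths in m; the calibration is good to about 2 mm. A picture is of the moment at which its call begins.
- job_done(): hands the job in; it is judged then, once.
The state is a dict: "time": time; "joint_pos": joint angles; "joint_vel": joint speeds; "joint_efforts": joint torques, N m; "tool_pos": TCP position; "tool_rot": TCP orientation; "contact_force": force on the tool from outside, world axes, zero at the start; "ft_torque": the same for the moment, N m; "gripper_width": opening from 0.0 (shut) to 1.0 (fully open); "grasp_force": force on a finger pad.
Only numpy, scipy, OpenCV 4.12 (cv2) and the standard library are available. Lean on these libraries where they do the work, as an engineer would, in place of code of your own. Each camera call takes 0.05 s, during which the arm holds its last target. There are 200 camera calls.

## Task

Tidy the wash ledge: put the soap on the white soap rest, the tumbler in the round rubber stand, the spray bottle in the square tray and the scrubbing brush, bristles down, in the long narrow tray, each sitting flat inside the lip and the right way up. Set things down rather than dropping them, and leave the scouring stone and the sink plug where they lie.

Things in the scene. Friction and masses are not known exactly. Their poses are not given: they have to be found in the camera images.
- soap: Tan bar of laundry soap, loose, 85 mm long (x) by 50 mm wide (y) by 32 mm high (z), rounded edges, about 0.14 kg, lying flat on the slab. Origin: centre of the underside.
- tumbler: Clear plastic tumbler, loose, empty, standing mouth up: 90 mm high, outer diameter 50 mm at the foot and 60 mm at the rim, wall 3 mm, about 0.06 kg. Origin: centre of the foot, z up its axis.
- spray: Squat spray bottle, loose, upright, about 0.30 kg: pale square body 60 by 60 mm (x, y), 70 mm high, narrowing to 75 mm; grey round collar 38 mm in diameter from 75 to 105 mm height, good to grip; above it a white press-button nozzle 30 mm in diameter up to 125 mm, with a thin spout reaching 24 mm out along +x at 112 mm height. Origin: centre of the underside, z up.
- brush: Wooden scrubbing brush, loose, lying bristles down, wooden back up: 130 mm long (x), 46 mm wide (y), 45 mm high in all; the back is the top 22 mm (from 23 to 45 mm height), the stiff (rigid) bristle block below is 118 by 38 mm. About 0.13 kg. Origin: centre of the underside of the bristles, z up.
- soap_rest: White ceramic soap rest, an oblong shallow dish, inside 106 mm (x) by 70 mm (y), outside 120 by 84 mm. Fixed to the slab, lies level. Floor 3 mm thick, lip all round, its top 8 mm above the slab. Origin: centre of the underside, z up; turned at most 0.7 rad. Place of the soap.
- cup_stand: Black rubber cup stand, a round shallow dish, inside diameter 78 mm, outside 90 mm. Fixed to the slab, lies level. Floor 3 mm thick, lip all round, its top 8 mm above the slab. Origin: centre of the underside, z up; turned at most 0.7 rad. Place of the tumbler.
- bottle_tray: Grey plastic square tray, inside 80 by 80 mm (x, y), outside 90 by 90 mm. Fixed to the slab, lies level. Floor 3 mm thick, lip all round, its top 8 mm above the slab. Origin: centre of the underside, z up; turned at most 0.7 rad. Place of the spray bottle.
- brush_tray: Long narrow steel tray, inside 150 mm (x) by 66 mm (y), outside 158 by 74 mm. Fixed to the slab, lies level. Floor 3 mm thick, lip all round, its top 8 mm above the slab. Origin: centre of the underside, z up; turned at most 0.7 rad. Place of the brush.
- stone: Pale round scouring stone, loose, 62 mm in diameter, 29 mm high. Not part of the job. Origin: centre of the underside.
- plug: Small black rubber sink plug with a steel loop, loose, 44 mm in diameter, 20 mm high with its loop. Not part of the job. Origin: centre of the underside.
There are look-alikes about, which are no part of the job. What is shaped like the spray but green is not meant.

How it is judged:
By the outcome, as a careful person would: the job done as asked, in the order asked, and still so for the second after the job is handed in, with the robot touching nothing.
It also fails if it takes over 115 s, if anything falls off the work surface, if the arm or the gripper's body presses on something with over 40 N, if the wrist force passes 120 N, or if a joint passes its speed limit or range.

## Working session

There is one attempt and no reset: what is moved stays moved. The work goes in short steps, Python scripts to look and compute and a tool call to move; the robot and the scene stay as the last step left them, time stands still between calls to the robot, and variables do not carry over. Pictures are saved under pics/ and viewed, at most 14 in all, crops included, and the job is handed in when it is done.

Besides the shell and the picture viewer there is one more tool, called after ">>>" as name([rows], argument=value, ...), one row to a line, values as JSON. send_rows: Moves the arm, as the interface text tells. Its arguments: {"type":"object","properties":{"steps":{"type":"array","items":{"type":"object","properties":{"translation":{"type":"array","items":{"type":"number"}},"delta_rot":{"type":"array","items":{"type":"number"}},"jaw":{"type":"number"}}}}},"required":["steps"]}

```bash
ls; mkdir -p pics; cat > h.py <<'E'
from plant import *
import numpy as np, cv2
from scipy.spatial.transform import Rotation as R
def look(n,save=None):
    f=grab_frame(n)
    if save: cv2.imwrite('pics/'+save,f['pixels'])
    return f
def world(f,u,v,z=None):
    """pixel -> world; z given: cast on plane, else use depth"""
    Rm=cv2.Rodrigues(np.array(f['rvec'],float))[0]; t=np.array(f['tvec'],float).ravel()
    d=np.array([(u-f['cx'])/f['fx'],(v-f['cy'])/f['fy'],1.])
    c=-Rm.T@t; w=Rm.T@d
    s=(z-c[2])/w[2] if z is not None else f['range_z'][int(round(v)),int(round(u))]
    return c+s*w
def cloud(f):
    Rm=cv2.Rodrigues(np.array(f['rvec'],float))[0]; t=np.array(f['tvec'],float).ravel()
    v,u=np.mgrid[0:384,0:512]; Z=f['range_z']
    P=np.stack([(u-f['cx'])/f['fx']*Z,(v-f['cy'])/f['fy']*Z,Z],-1)
    return (P-t)@Rm
def proj(f,p):
    return cv2.projectPoints(np.array([p],float),np.array(f['rvec'],float),np.array(f['tvec'],float),np.array([[f['fx'],0,f['cx']],[0,f['fy'],f['cy']],[0,0,1.]]),None)[0].ravel()
def quat():
    s=state(); q=np.array(s['tool_rot']); return s,R.from_quat(q[[1,2,3,0]])
E
python3 - <<'E'
from h import *
f=look('top','top0.png');g=look('scene','scene0.png')
cv2.imwrite('pics/a.png',cv2.resize(f['pixels'],(800,600)))
s,r=quat();print(s['tool_pos'],r.as_matrix().round(3),s['gripper_width'],s['time'])
E
```

```text
pics
[0.27985381 0.55823803 0.24416233] [[-0.894  0.448 -0.001]
 [ 0.448  0.894 -0.002]
 [ 0.    -0.002 -1.   ]] 1.0018296434787621 0.1
```

View pics/a.png

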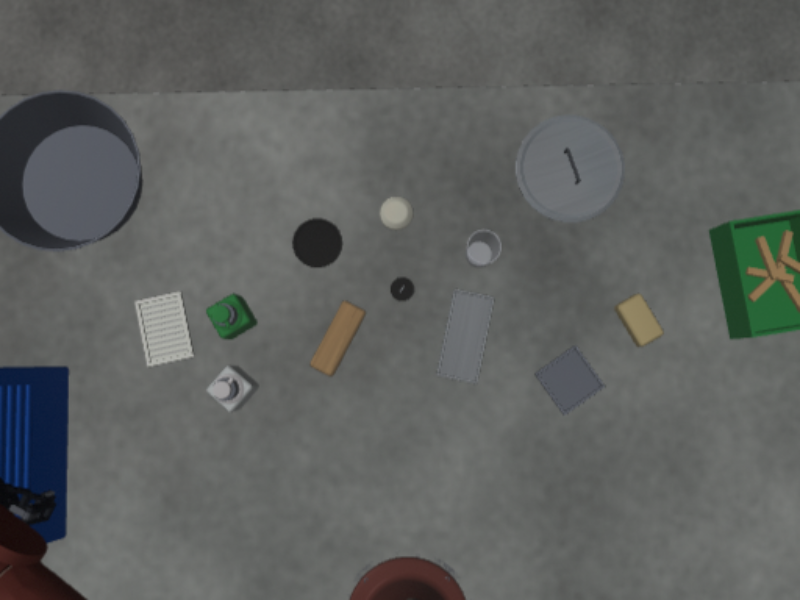

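View pics/scene0.png

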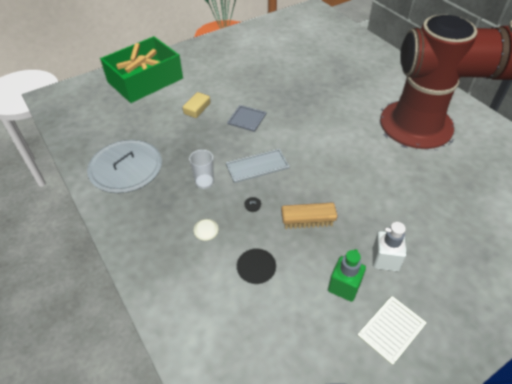

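Top view (800x600 scale): the soap is the tan bar (640,320), with the pale round stone (396,212) as its look-alike. The spray is the white bottle (230,388), with the green one (230,316) as its look-alike. The tumbler is at (483,248) and the brush at (337,338), with the plug at (402,289). The soap rest is white ribbed (164,328), the cup stand black (317,243), the steel tray at (466,335) and the square tray at (569,380).

```bash
python3 - <<'E'
from h import *
f=look('top')
C=cloud(f); H=C[...,2]
print('slab z',np.median(H[300:340,200:300]), H[300:340,200:300].std())
seeds=dict(soap=(640,320,.032),tumbler=(483,248,.09),spray=(230,388,.07),brush=(337,338,.045),rest=(164,328,.008),cup=(317,243,.008),btray=(569,380,.008),brtray=(466,335,.008),stone=(396,212,.029),plug=(402,289,.015),green=(230,316,.07))
m=(H>.0045).astype(np.uint8)
n,lab=cv2.connectedComponents(m)
for k,(u,v,z) in seeds.items():
    u=int(u*.64);v=int(v*.64)
    w=lab[v-4:v+5,u-4:u+5]; w=w[w>0]
    if k in('rest','cup','btray','brtray'):
        w=lab[v-40:v+40,u-40:u+40].ravel() if not len(w) else w
        w=w[w>0]
    l=np.bincount(w).argmax() if len(w) else 0
    cm=(lab==l)
    if z>.06: cm&=(H>z-.03) 
    ys,xs=np.nonzero(cm)
    P=np.array([world(f,a,b,z) for a,b in zip(xs,ys)])
    rc=cv2.minAreaRect((P[:,:2]*1000).astype(np.float32))
    print(k,len(xs),'h',np.percentile(H[cm],[5,50,98]).round(4),'ctr',np.round(rc[0],1),'size',np.round(rc[1],1),'ang',round(rc[2],1),'px',xs.mean().round(),ys.mean().round())
p=f['pixels']
a=cv2.resize(p[220:270,120:180],(480,400),interpolation=2);b=cv2.resize(p[185:225,385:433],(320,400),interpolation=2)
cv2.imwrite('pics/crop1.png',np.hstack([a[:,:],b])[:, :800])
E
```

```text
slab z 0.0008736531404000302 0.08566558791851125
soap 646 h [0.0106 0.0315 0.0383] ctr [ 515.3 -417.3] size [92.6 66.5] ang 27.2 px 409.0 204.0
tumbler 159 h [0.0627 0.0853 0.0966] ctr [ 637.6 -139.2] size [58.4 58.7] ang 88.9 px 310.0 156.0
spray 558 h [0.0529 0.0733 0.1292] ctr [408.9 292.6] size [62.8 63.6] ang 48.2 px 148.0 248.0
brush 841 h [0.0374 0.0452 0.0515] ctr [486.1 106.8] size [ 66.1 133.1] ang 62.1 px 216.0 216.0
rest 743 h [0.0047 0.0073 0.0151] ctr [515.3 427.2] size [122.6  98.9] ang 10.2 px 105.0 210.0
cup 437 h [0.0047 0.0074 0.0147] ctr [663.8 150.3] size [89.3 91.8] ang 81.7 px 203.0 155.0
btray 558 h [0.0047 0.0069 0.0139] ctr [ 412.5 -296.4] size [ 97.3 100.6] ang 32.2 px 364.0 243.0
brtray 767 h [0.0047 0.0065 0.0141] ctr [ 490.2 -115.1] size [ 94.3 170.4] ang 75.8 px 298.0 215.0
stone 381 h [0.0106 0.0248 0.0336] ctr [708.4   8.2] size [61.2 61.9] ang 88.9 px 253.0 136.0
plug 199 h [0.0067 0.013  0.0203] ctr [578.2  -7.4] size [52.9 39.2] ang 88.9 px 257.0 184.0
green 550 h [0.0524 0.0728 0.1293] ctr [532.8 292. ] size [64.4 69.3] ang 28.9 px 147.0 202.0
```

View pics/crop1.png

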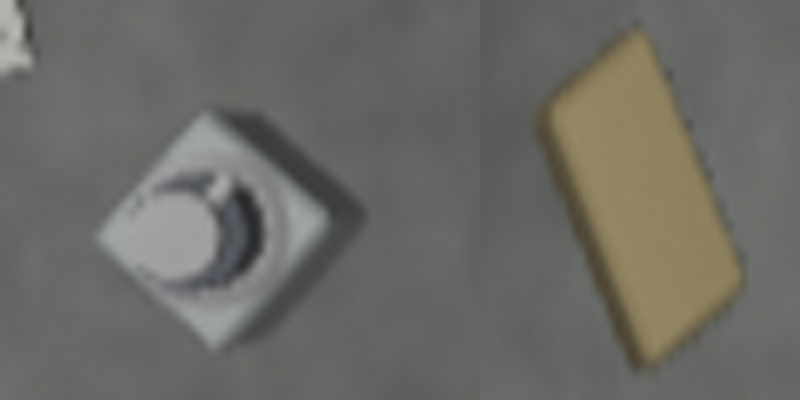

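The crop shows the white bottle at the left with its spout to the upper right, and the tan bar at the right, so both choices are right. Next I go above the soap.

```bash
cat >> h.py <<'E'
def go(x,y,z,yaw,turn=True):
    """print shift (cm) and turn in tool axes to TCP x,y,z with closing axis at yaw deg, tool down"""
    s,r=quat(); p=np.array(s['tool_pos']); M=r.as_matrix()
    j1=np.degrees(np.arctan2(y,x)); 
    while j1-yaw>95: yaw+=180
    while j1-yaw<-95: yaw-=180
    a=np.radians(yaw); yv=np.array([np.cos(a),np.sin(a),0]); zv=np.array([0,0,-1.]); xv=np.cross(yv,zv)
    T=np.stack([xv,yv,zv],1)
    d=M.T@(np.array([x,y,z])-p)*100; rv=R.from_matrix(M.T@T).as_rotvec()
    print('shift',d.round(2),'rot',rv.round(3),'rows',round(max(np.linalg.norm(d)/5,np.degrees(np.linalg.norm(rv))/8.59),1),'yaw',yaw,'j6',round(j1-yaw))
E
python3 - <<'E'
from h import *
go(.505,-.41,.26,-63)
E
```

```text
shift [-63.52 -76.47  -1.46] rot [-1.000e-03  2.000e-03  2.206e+00] rows 19.9 yaw -63 j6 24
```

>>> send_rows([
  {"translation":[-3,-3.6,-0.7],"delta_rot":[0,0,0.14],"jaw":8.5},
  {"translation":[-6.2,-7.6,-1.4],"delta_rot":[0,0,0.28],"jaw":8.5},
  {"translation":[-9.4,-11.4,-1.4],"delta_rot":[0,0,0.42],"jaw":8.5},
  {"translation":[-12.5,-15.2,-1.4],"delta_rot":[0,0,0.56],"jaw":8.5},
  {"translation":[-15.7,-19,-1.4],"delta_rot":[0,0,0.7],"jaw":8.5},
  {"translation":[-18.8,-22.8,-1.4],"delta_rot":[0,0,0.84],"jaw":8.5},
  {"translation":[-22,-26.6,-1.4],"delta_rot":[0,0,0.98],"jaw":8.5},
  {"translation":[-25.1,-30.4,-1.4],"delta_rot":[0,0,1.1],"jaw":8.5},
])

```text
time: 0.95
tool_pos: [0.3681, 0.1726, 0.2591]
tool_rot: [0.0, 0.707, 0.708, 0.0]
contact_force: [0.8, 0.1, -0.2]
gripper_width: 0.994
grasp_force: 0.0
```

```bash
python3 - <<'E'
from h import *
s=state();print(s['tool_pos'],s['time'],s['joint_pos'],s['joint_vel'])
go(.505,-.41,.26,-63)
E
```

```text
[0.36806294 0.17258319 0.25910667] 0.95 [ 2.55010534e-01 -5.20785020e-01  2.07122392e+00 -1.65684757e-04
  1.59065089e+00  2.53647107e-01] [-1.20581827e+00 -3.84494044e-01  2.54464968e-01  1.26505678e-04
  1.24583924e-01 -1.16876771e-02]
shift [-58.28  13.61  -0.08] rot [ 0.    -0.     1.101] rows 12.0 yaw -63 j6 24
```

>>> send_rows([
  {"translation":[-58.3,13.6,0],"delta_rot":[0,0,1.1],"jaw":8.5},
  {"translation":[-58.3,13.6,0],"delta_rot":[0,0,1.1],"jaw":8.5},
  {"translation":[-58.3,13.6,0],"delta_rot":[0,0,1.1],"jaw":8.5},
  {"translation":[-58.3,13.6,0],"delta_rot":[0,0,1.1],"jaw":8.5},
  {"translation":[-58.3,13.6,0],"delta_rot":[0,0,1.1],"jaw":8.5},
  {"translation":[-58.3,13.6,0],"delta_rot":[0,0,1.1],"jaw":8.5},
  {"translation":[-58.3,13.6,0],"delta_rot":[0,0,1.1],"jaw":8.5},
  {"translation":[-58.3,13.6,0],"delta_rot":[0,0,1.1],"jaw":8.5},
])

```text
time: 1.75
tool_pos: [0.4613, -0.2167, 0.259]
tool_rot: [-0.0, 0.972, 0.234, 0.0]
contact_force: [1.2, -0.6, -0.1]
gripper_width: 0.997
grasp_force: 0.0
```

```bash
python3 - <<'E'
from h import *
go(.505,-.41,.26,-63)
E
```

```text
shift [-4.9 19.2 -0.1] rot [-0.    -0.     0.001] rows 4.0 yaw -63 j6 24
```

>>> send_rows([
  {"translation":[-4.5,18.6,0],"delta_rot":[0,0,0],"jaw":8.5},
  {"translation":[-4.5,18.6,0],"delta_rot":[0,0,0],"jaw":8.5},
  {"translation":[-4.5,18.6,0],"delta_rot":[0,0,0],"jaw":8.5},
  {"translation":[-4.5,18.6,0],"delta_rot":[0,0,0],"jaw":8.5},
  {"translation":[-4.5,18.6,0],"delta_rot":[0,0,0],"jaw":8.5},
  {"translation":[-4.5,18.6,0],"delta_rot":[0,0,0],"jaw":8.5},
  {"translation":[-4.5,18.6,0],"delta_rot":[0,0,0],"jaw":8.5},
  {"translation":[-4.5,18.6,0],"delta_rot":[0,0,0],"jaw":8.5},
])

```text
time: 2.55
tool_pos: [0.5069, -0.3992, 0.2596]
tool_rot: [0.0, 0.972, 0.237, 0.0]
contact_force: [-0.4, 0.3, 0.5]
gripper_width: 0.993
grasp_force: 0.0
```

```bash
python3 - <<'E'
from h import *
f=look('wrist','w1.png'); 
s=state();print(s['tool_pos']); print([proj(f,p) for p in [(.515,-.417,.032),(*s['tool_pos'][:2],0)]])
hsv=cv2.cvtColor(f['pixels'],cv2.COLOR_BGR2HSV); 
E
```

```text
[ 0.50694056 -0.39923349  0.25978664]
[array([273.05568279, 157.45726041]), array([254.66223241, 150.49825719])]
```

View pics/w1.png

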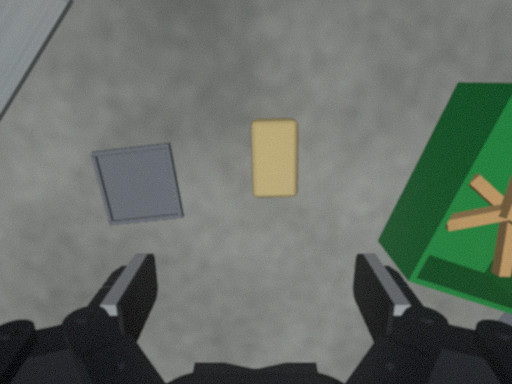

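The wrist view shows the soap nearly aligned at (274,158) and the square tray at (140,183). I measure both here.

```bash
cat >> h.py <<'E'
def rect(f,mask,z,name=''):
    """largest blob of mask, min area rectangle of its outline cast on plane z (mm, deg of long side)"""
    cs,_=cv2.findContours(mask.astype(np.uint8),cv2.RETR_EXTERNAL,cv2.CHAIN_APPROX_NONE)
    c=max(cs,key=cv2.contourArea)[:,0]
    P=np.array([world(f,u,v,z)[:2] for u,v in c])*1000
    (cx,cy),(a,b),t=cv2.minAreaRect(P.astype(np.float32))
    if a<b: a,b,t=b,a,t+90
    print(name,'ctr',round(cx,1),round(cy,1),'size',round(a,1),round(b,1),'long at',round((t+90)%180-90,1),'px',c.mean(0).round())
    return cx/1000,cy/1000,t
def hsv(f): return cv2.cvtColor(cv2.medianBlur(f['pixels'],5),cv2.COLOR_BGR2HSV).astype(int)
E
python3 - <<'E'
from h import *
f=look('wrist');h=hsv(f)
print(h[158,274],h[190,140],h[158,200],h[100,300])
x,y,t=rect(f,(h[...,1]>70)&(h[...,0]>18)&(h[...,0]<40)&(np.arange(512)<350),.03,'soap')
m=(h[...,0]>100)&(h[...,0]<140)&(h[...,1]>25); m[250:]=0;m[:,300:]=0;m[:,:60]=0
rect(f,m,.008,'btray')
go(x,y,.10,t+90);go(x,y,.022,t+90)
E
```

```text
[ 23  88 185] [108  27 115] [ 45   8 132] [ 48  10 127]
soap ctr 514.1 -418.9 size 82.4 46.6 long at 29.0 px [274. 157.]
btray ctr 409.4 -297.0 size 86.8 86.1 long at -56.0 px [134. 186.]
shift [-0.27  2.05 15.98] rot [ 0.001 -0.    -0.028] rows 3.2 yaw -61.00881576538086 j6 22
shift [-0.27  2.05 23.78] rot [ 0.001 -0.    -0.028] rows 4.8 yaw -61.00881576538086 j6 22
```

>>> send_rows([
  {"translation":[-0.3,2.0,5],"delta_rot":[0,0,-0.03],"jaw":8.5},
  {"translation":[-0.3,2.0,10],"delta_rot":[0,0,-0.03],"jaw":8.5},
  {"translation":[-0.3,2.0,14],"delta_rot":[0,0,-0.03],"jaw":8.5},
  {"translation":[-0.3,2.0,18],"delta_rot":[0,0,-0.03],"jaw":8.5},
  {"translation":[-0.3,2.0,21],"delta_rot":[0,0,-0.03],"jaw":8.5},
  {"translation":[-0.3,2.0,23],"delta_rot":[0,0,-0.03],"jaw":8.0},
  {"translation":[-0.3,2.0,23.8],"delta_rot":[0,0,-0.03],"jaw":7.0},
  {"translation":[-0.3,2.0,23.8],"delta_rot":[0,0,-0.03],"jaw":6.0},
])

```text
time: 3.45
tool_pos: [0.5129, -0.4186, 0.0204]
tool_rot: [-0.001, 0.968, 0.251, -0.001]
contact_force: [0.2, -0.2, 0.5]
gripper_width: 0.706
grasp_force: 0.0
```

>>> send_rows([
  {"translation":[0,0,0],"delta_rot":[0,0,0],"jaw":3},
  {"translation":[0,0,0],"delta_rot":[0,0,0],"jaw":3},
  {"translation":[0,0,0],"delta_rot":[0,0,0],"jaw":3},
  {"translation":[0,0,0],"delta_rot":[0,0,0],"jaw":3},
  {"translation":[0,0,0],"delta_rot":[0,0,0],"jaw":3},
  {"translation":[0,0,-4],"delta_rot":[0,0,0],"jaw":3},
  {"translation":[0,0,-8],"delta_rot":[0,0,0],"jaw":3},
  {"translation":[0,0,-12],"delta_rot":[0,0,0],"jaw":3},
])

```text
time: 4.25
tool_pos: [0.5127, -0.4191, 0.1415]
tool_rot: [-0.001, 0.968, 0.251, -0.001]
contact_force: [0.7, -0.5, -0.7]
gripper_width: 0.574
grasp_force: 64.3
```

```bash
python3 - <<'E'
from h import *
go(.515,.427,.22,100.2)
E
```

```text
shift [ 41.26 -73.88  -7.73] rot [-1.000e-03 -3.000e-03 -2.813e+00] rows 18.8 yaw 100.2 j6 -61
```

```bash
python3 - <<'E'
s=open('h.py').read()
a=s.index("    j1=np.degrees"); b=s.index("    a=np.radians(yaw); yv")
s=s[:a]+"""    j1=np.degrees(np.arctan2(y,x)); cur=np.degrees(np.arctan2(M[1,1],M[0,1]))
    c=[yaw+180*k for k in range(-3,4) if abs(j1-yaw-180*k)<150]
    yaw=min(c,key=lambda q:abs(q-cur)) 
"""+s[b:]
open('h.py','w').write(s)
from h import *
go(.515,.427,.22,100.2)
E
```

```text
shift [ 41.26 -73.88  -7.73] rot [-0.002  0.001  0.329] rows 17.0 yaw -79.8 j6 119
```

>>> send_rows([
  {"translation":[1,-2,-6],"delta_rot":[0,0,0],"jaw":3},
  {"translation":[3,-5.5,-8],"delta_rot":[0,0,0],"jaw":3},
  {"translation":[5.4,-9.7,-8],"delta_rot":[0,0,0],"jaw":3},
  {"translation":[7.8,-14,-8],"delta_rot":[0,0,0],"jaw":3},
  {"translation":[10.2,-18.3,-8],"delta_rot":[0,0,0],"jaw":3},
  {"translation":[12.6,-22.6,-8],"delta_rot":[0,0,0],"jaw":3},
  {"translation":[15,-26.9,-8],"delta_rot":[0,0,0],"jaw":3},
  {"translation":[17.4,-31.2,-8],"delta_rot":[0,0,0],"jaw":3},
])

```text
time: 5.05
tool_pos: [0.5133, -0.0604, 0.2208]
tool_rot: [-0.0, 0.968, 0.25, -0.0]
contact_force: [1.3, -0.4, -0.2]
gripper_width: 0.571
grasp_force: 64.4
```

>>> send_rows([
  {"translation":[2.4,-4.3,0],"delta_rot":[0,0,0],"jaw":3},
  {"translation":[4.8,-8.6,0],"delta_rot":[0,0,0.1],"jaw":3},
  {"translation":[7.2,-12.9,0],"delta_rot":[0,0,0.2],"jaw":3},
  {"translation":[9.6,-17.2,0],"delta_rot":[0,0,0.3],"jaw":3},
  {"translation":[12,-21.5,0],"delta_rot":[0,0,0.33],"jaw":3},
  {"translation":[14.4,-25.8,0],"delta_rot":[0,0,0.33],"jaw":3},
  {"translation":[16.8,-30,0],"delta_rot":[0,0,0.33],"jaw":3},
  {"translation":[18.5,-33.2,0],"delta_rot":[0,0,0.33],"jaw":3},
])

```text
time: 5.85
tool_pos: [0.5138, 0.3203, 0.2206]
tool_rot: [0.0, 0.996, 0.089, -0.0]
contact_force: [0.8, -1.5, -0.9]
gripper_width: 0.568
grasp_force: 64.4
```

```bash
python3 - <<'E'
from h import *
go(.515,.427,.22,100.2)
f=look('wrist','w2.png')
E
```

```text
shift [  2.02 -10.48   0.06] rot [-0.     0.001  0.   ] rows 2.1 yaw -79.8 j6 119
```

View pics/w2.png

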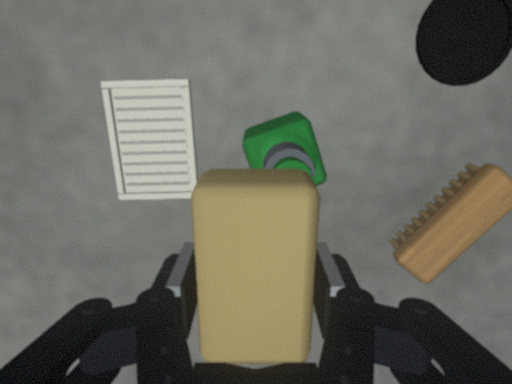

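The rest shows fully at (150,140), and the soap hangs straight in the jaws.

```bash
python3 - <<'E'
from h import *
f=look('wrist');h=hsv(f)
m=(h[...,2]>165)&(h[...,1]<50);m[:,200:]=0;m[230:]=0
m=cv2.morphologyEx(m.astype(np.uint8),cv2.MORPH_CLOSE,np.ones((9,9)))
x,y,t=rect(f,m,.008,'rest')
go(x,y,.10,t+90)
E
```

```text
rest ctr 512.9 425.1 size 119.2 83.0 long at 11.6 px [154. 136.]
shift [  1.83 -10.2   12.06] rot [-0.001  0.001 -0.02 ] rows 3.2 yaw -78.44769287109375 j6 118
```

>>> send_rows([
  {"translation":[1.0,-5,1],"delta_rot":[0,0,-0.02],"jaw":3},
  {"translation":[1.8,-9,3],"delta_rot":[0,0,-0.02],"jaw":3},
  {"translation":[1.8,-10.2,7],"delta_rot":[0,0,-0.02],"jaw":3},
  {"translation":[1.8,-10.2,11],"delta_rot":[0,0,-0.02],"jaw":3},
  {"translation":[1.8,-10.2,14],"delta_rot":[0,0,-0.02],"jaw":3},
  {"translation":[1.8,-10.2,16.5],"delta_rot":[0,0,-0.02],"jaw":3},
  {"translation":[1.8,-10.2,17.5],"delta_rot":[0,0,-0.02],"jaw":3},
  {"translation":[1.8,-10.2,17.5],"delta_rot":[0,0,-0.02],"jaw":3},
])

```text
time: 6.75
tool_pos: [0.5133, 0.4198, 0.044]
tool_rot: [0.001, 0.995, 0.098, -0.002]
contact_force: [-0.3, 0.1, -1.7]
gripper_width: 0.568
grasp_force: 64.4
```

```bash
python3 - <<'E'
from h import *
go(.5129,.4251,.0245,101.6)
E
```

```text
shift [ 0.08 -0.53  1.95] rot [ 0.002  0.004 -0.006] rows 0.4 yaw -78.4 j6 118
```

>>> send_rows([
  {"translation":[0.1,-0.5,0.6],"delta_rot":[0,0,0],"jaw":3},
  {"translation":[0.1,-0.5,1.2],"delta_rot":[0,0,0],"jaw":3},
  {"translation":[0.1,-0.5,1.6],"delta_rot":[0,0,0],"jaw":3},
  {"translation":[0.1,-0.5,1.8],"delta_rot":[0,0,0],"jaw":3},
  {"translation":[0.1,-0.5,1.9],"delta_rot":[0,0,0],"jaw":3},
  {"translation":[0.1,-0.5,2.0],"delta_rot":[0,0,0],"jaw":3},
  {"translation":[0.1,-0.5,2.0],"delta_rot":[0,0,0],"jaw":3},
  {"translation":[0.1,-0.5,2.0],"delta_rot":[0,0,0],"jaw":3},
])

```text
time: 7.55
tool_pos: [0.5145, 0.4264, 0.0265]
tool_rot: [-0.0, 0.995, 0.098, 0.0]
contact_force: [-0.2, -0.4, -1.1]
gripper_width: 0.568
grasp_force: 64.4
```

>>> send_rows([
  {"translation":[0,0,0.1],"delta_rot":[0,0,0],"jaw":3},
  {"translation":[0,0,0.2],"delta_rot":[0,0,0],"jaw":3},
  {"translation":[0,0,0.28],"delta_rot":[0,0,0],"jaw":3},
  {"translation":[0,0,0.28],"delta_rot":[0,0,0],"jaw":3},
  {"translation":[0,0,0.28],"delta_rot":[0,0,0],"jaw":3},
  {"translation":[0,0,0.28],"delta_rot":[0,0,0],"jaw":3},
  {"translation":[0,0,0.28],"delta_rot":[0,0,0],"jaw":3},
  {"translation":[0,0,0.28],"delta_rot":[0,0,0],"jaw":3},
])

```text
time: 8.35
tool_pos: [0.5147, 0.4265, 0.026]
tool_rot: [0.0, 0.995, 0.098, -0.0]
contact_force: [-5.4, -3.6, 11.2]
gripper_width: 0.573
grasp_force: 65.9
```

>>> send_rows([
  {"translation":[0,0,0],"delta_rot":[0,0,0],"jaw":5.6},
  {"translation":[0,0,0],"delta_rot":[0,0,0],"jaw":6.5},
  {"translation":[0,0,0],"delta_rot":[0,0,0],"jaw":6.8},
  {"translation":[0,0,-1],"delta_rot":[0,0,0],"jaw":6.8},
  {"translation":[0,0,-4],"delta_rot":[0,0,0],"jaw":7.5},
  {"translation":[0,0,-9],"delta_rot":[0,0,0],"jaw":8.5},
  {"translation":[0,0,-14],"delta_rot":[0,0,0],"jaw":8.5},
  {"translation":[0,0,-18],"delta_rot":[0,0,0],"jaw":8.5},
])

```text
time: 9.15
tool_pos: [0.515, 0.4267, 0.2078]
tool_rot: [-0.001, 0.995, 0.098, 0.002]
contact_force: [1.1, 0.4, 1.3]
gripper_width: 0.997
grasp_force: 0.0
```

```bash
python3 - <<'E'
from h import *
f=look('wrist','w3.png')
C=cloud(f);h=hsv(f)
m=(h[...,1]>60)&(h[...,0]>15)&(h[...,0]<35);m[:,320:]=0
x,y,t=rect(f,m,.035,'soap')
c=cv2.erode(m.astype(np.uint8),np.ones((9,9)))>0
P=C[c&(C[...,2]>.02)]; A=np.c_[P[:,:2]-P[:,:2].mean(0),np.ones(len(P))]; print(np.linalg.lstsq(A,P[:,2],rcond=None)[0])
go(.6376,-.1392,.26,0); go(.664,.150,.26,0)
E
```

```text
soap ctr 516.4 426.5 size 83.7 48.0 long at 11.2 px [255. 167.]
[0.21217232 0.03493653 0.03614888]
shift [ 0.7  58.01 -4.69] rot [ 0.005 -0.016 -1.374] rows 11.6 yaw 0 j6 -12
shift [ 8.94 30.17 -4.4 ] rot [ 0.005 -0.016 -1.374] rows 9.2 yaw 0 j6 13
```

View pics/w3.png

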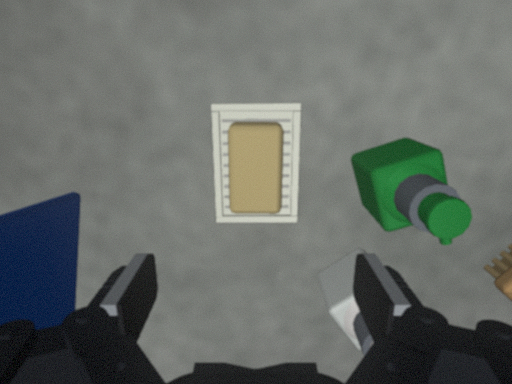

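The soap at (256,167) lies inside the rest's lip at (256,163). I check the odd slope value with one more frame, comparing it to the slab.

```bash
python3 - <<'E'
from h import *
f=look('wrist')
C=cloud(f)
for k,(a,b,c,d) in dict(soap=(130,206,235,278),slab=(130,206,120,200)).items():
    P=C[a:b,c:d].reshape(-1,3); P=P[abs(P[:,2]-np.median(P[:,2]))<.02]; A=np.c_[P[:,:2]-P[:,:2].mean(0),np.ones(len(P))]; print(k,np.linalg.lstsq(A,P[:,2],rcond=None)[0])
E
```

```text
soap [-0.00599739 -0.00520188  0.03467345]
slab [ 0.00038877  0.00072148 -0.00016649]
```

Soap flat at 35 mm, as it should be. On to the tumbler.

```bash
python3 - <<'E'
from h import *
go(.6376,-.1392,.25,-78)
E
```

```text
shift [ 0.68 58.01 -3.94] rot [-0.006 -0.014 -0.013] rows 11.6 yaw -78 j6 66
```

>>> send_rows([
  {"translation":[0.1,3,-3],"delta_rot":[0,0,0],"jaw":8.5},
  {"translation":[0.2,7.5,-4],"delta_rot":[0,0,0],"jaw":8.5},
  {"translation":[0.3,12.5,-4],"delta_rot":[0,0,0],"jaw":8.5},
  {"translation":[0.4,17.5,-4],"delta_rot":[0,0,0],"jaw":8.5},
  {"translation":[0.4,22.5,-4],"delta_rot":[0,0,0],"jaw":8.5},
  {"translation":[0.5,27.5,-4],"delta_rot":[0,0,0],"jaw":8.5},
  {"translation":[0.5,32.5,-4],"delta_rot":[0,0,0],"jaw":8.5},
  {"translation":[0.5,37.5,-4],"delta_rot":[0,0,0],"jaw":8.5},
])

```text
time: 10.05
tool_pos: [0.5924, 0.0576, 0.2433]
tool_rot: [-0.0, 0.995, 0.098, -0.0]
contact_force: [0.9, -0.7, 0.9]
gripper_width: 0.996
grasp_force: 0.0
```

>>> send_rows([
  {"translation":[0,5,0],"delta_rot":[0,0,0],"jaw":8.5},
  {"translation":[0,10,0],"delta_rot":[0,0,0],"jaw":8.5},
  {"translation":[0,14.5,0],"delta_rot":[0,0,0],"jaw":8.5},
  {"translation":[0,17.5,0],"delta_rot":[0,0,0],"jaw":8.5},
  {"translation":[0,19.5,0],"delta_rot":[0,0,0],"jaw":8.5},
  {"translation":[0,20.5,0],"delta_rot":[0,0,0],"jaw":8.5},
  {"translation":[0,20.5,0],"delta_rot":[0,0,0],"jaw":8.5},
  {"translation":[0,20.5,0],"delta_rot":[0,0,0],"jaw":8.5},
])

```text
time: 10.85
tool_pos: [0.6326, -0.1402, 0.2434]
tool_rot: [-0.0, 0.995, 0.099, -0.0]
contact_force: [-0.7, -0.0, 0.3]
gripper_width: 0.995
grasp_force: 0.0
```

```bash
python3 - <<'E'
from h import *
f=look('wrist','w4.png')
go(.6376,-.1392,.047,-78)
print(proj(f,(.6376,-.1392,.09)))
E
```

```text
shift [ 0.5   0.03 19.65] rot [-0.001  0.    -0.011] rows 3.9 yaw -78 j6 66
[254.35128261 169.58950069]
```

View pics/w4.png

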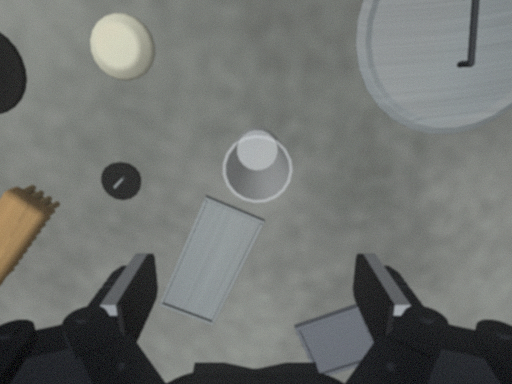

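The tumbler rim ring is centred at about (257,167) and the foot disc at (257,150). The steel tray is at (213,259).

```bash
python3 - <<'E'
from h import *
f=look('wrist')
x,y,_=world(f,257.3,167.3,.09); print(x,y,world(f,257,150,.003))
go(x,y,.047,-78)
E
```

```text
0.6400585360169526 -0.14102905454019274 [ 0.63756643 -0.14168504  0.003     ]
shift [ 0.7   0.26 19.65] rot [-0.    -0.    -0.011] rows 3.9 yaw -78 j6 66
```

>>> send_rows([
  {"translation":[0.6,0.2,4],"delta_rot":[0,0,0],"jaw":8.5},
  {"translation":[0.6,0.2,8],"delta_rot":[0,0,0],"jaw":8.5},
  {"translation":[0.6,0.2,11],"delta_rot":[0,0,0],"jaw":8.5},
  {"translation":[0.6,0.2,14],"delta_rot":[0,0,0],"jaw":8.5},
  {"translation":[0.6,0.2,16.5],"delta_rot":[0,0,0],"jaw":8.5},
  {"translation":[0.6,0.2,18.5],"delta_rot":[0,0,0],"jaw":8.5},
  {"translation":[0.6,0.2,19.6],"delta_rot":[0,0,0],"jaw":8.5},
  {"translation":[0.6,0.2,19.6],"delta_rot":[0,0,0],"jaw":8.5},
])

```text
time: 11.75
tool_pos: [0.6378, -0.1409, 0.0456]
tool_rot: [-0.001, 0.995, 0.099, -0.002]
contact_force: [0.2, 0.1, 0.2]
gripper_width: 1.0
grasp_force: 0.0
```

>>> send_rows([
  {"translation":[0,0,0],"delta_rot":[0,0,0],"jaw":7},
  {"translation":[0,0,0],"delta_rot":[0,0,0],"jaw":6},
  {"translation":[0,0,0],"delta_rot":[0,0,0],"jaw":5},
  {"translation":[0,0,0],"delta_rot":[0,0,0],"jaw":4.5},
  {"translation":[0,0,0],"delta_rot":[0,0,0],"jaw":4.5},
  {"translation":[0,0,0],"delta_rot":[0,0,0],"jaw":4.5},
  {"translation":[0,0,0],"delta_rot":[0,0,0],"jaw":4.5},
  {"translation":[0,0,0],"delta_rot":[0,0,0],"jaw":4.5},
])

```text
time: 12.55
tool_pos: [0.6404, -0.1423, 0.05]
tool_rot: [0.0, 0.995, 0.098, 0.002]
contact_force: [-0.2, 2.9, 6.0]
gripper_width: 0.674
grasp_force: 60.9
```

```bash
python3 - <<'E'
from h import *
s=state();print(s['tool_pos'],s['gripper_width'],s['contact_force'],s['grasp_force'])
go(.664,.150,.22,-78)
E
```

```text
[ 0.64043006 -0.14228588  0.04997031] 0.673827146083591 [-0.21199786  2.93638465  6.03368578] 60.92266469844617
shift [  8.08 -28.19 -17.  ] rot [ 0.001 -0.003 -0.013] rows 6.8 yaw -78 j6 91
```

>>> send_rows([
  {"translation":[0,0,-2],"delta_rot":[0,0,0],"jaw":4.5},
  {"translation":[0,0,-5],"delta_rot":[0,0,0],"jaw":4.5},
  {"translation":[0,0,-9],"delta_rot":[0,0,0],"jaw":4.5},
  {"translation":[0.5,-2,-12],"delta_rot":[0,0,0],"jaw":4.5},
  {"translation":[1.7,-6,-13],"delta_rot":[0,0,0],"jaw":4.5},
  {"translation":[3,-10.5,-13],"delta_rot":[0,0,0],"jaw":4.5},
  {"translation":[4.2,-14.5,-13],"delta_rot":[0,0,0],"jaw":4.5},
  {"translation":[5,-17,-13],"delta_rot":[0,0,0],"jaw":4.5},
])

```text
time: 13.35
tool_pos: [0.6547, 0.0369, 0.178]
tool_rot: [-0.0, 0.995, 0.099, 0.0]
contact_force: [-0.9, -0.3, -1.5]
gripper_width: 0.673
grasp_force: 61.0
```

```bash
python3 - <<'E'
from h import *
f=look('wrist','w5.png')
go(.664,.150,.12,-78)
print(proj(f,(.664,.150,.008)))
E
```

```text
shift [  3.08 -10.59   5.82] rot [-0.002 -0.002 -0.009] rows 2.5 yaw -78 j6 91
[128.82164298 135.47932107]
```

View pics/w5.png

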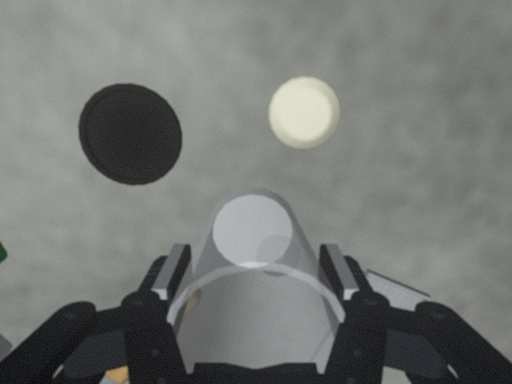

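The cup stand is at (130,134), where it was predicted at (129,135). The tumbler is held upright with its foot at (253,230). Position confirmed, so I place it.

>>> send_rows([
  {"translation":[1.3,-4.5,0],"delta_rot":[0,0,0],"jaw":4.5},
  {"translation":[2.5,-8.5,1],"delta_rot":[0,0,0],"jaw":4.5},
  {"translation":[3,-10.2,3],"delta_rot":[0,0,0],"jaw":4.5},
  {"translation":[3,-10.2,6],"delta_rot":[0,0,0],"jaw":4.5},
  {"translation":[3,-10.2,8.5],"delta_rot":[0,0,0],"jaw":4.5},
  {"translation":[3,-10.2,10],"delta_rot":[0,0,0],"jaw":4.5},
  {"translation":[3,-10.2,11],"delta_rot":[0,0,0],"jaw":4.5},
  {"translation":[3,-10.2,11],"delta_rot":[0,0,0],"jaw":4.5},
])

```text
time: 14.2
tool_pos: [0.6634, 0.1394, 0.0657]
tool_rot: [0.0, 0.995, 0.098, -0.001]
contact_force: [-0.5, 0.3, -0.7]
gripper_width: 0.675
grasp_force: 61.2
```

```bash
python3 - <<'E'
from h import *
go(.664,.150,.053,-78)
E
```

```text
shift [ 0.27 -1.02  1.27] rot [-0.     0.003 -0.013] rows 0.3 yaw -78 j6 91
```

>>> send_rows([
  {"translation":[0.2,-0.7,0.2],"delta_rot":[0,0,0],"jaw":4.5},
  {"translation":[0.2,-0.9,0.5],"delta_rot":[0,0,0],"jaw":4.5},
  {"translation":[0.2,-0.9,0.8],"delta_rot":[0,0,0],"jaw":4.5},
  {"translation":[0.2,-0.9,1.0],"delta_rot":[0,0,0],"jaw":4.5},
  {"translation":[0.2,-0.9,1.1],"delta_rot":[0,0,0],"jaw":4.5},
  {"translation":[0.2,-0.9,1.2],"delta_rot":[0,0,0],"jaw":4.5},
  {"translation":[0.2,-0.9,1.3],"delta_rot":[0,0,0],"jaw":4.5},
  {"translation":[0.2,-0.9,1.3],"delta_rot":[0,0,0],"jaw":4.5},
])

```text
time: 15.0
tool_pos: [0.6644, 0.1493, 0.0543]
tool_rot: [0.0, 0.995, 0.098, -0.0]
contact_force: [-0.3, 1.0, -1.1]
gripper_width: 0.676
grasp_force: 61.2
```

>>> send_rows([
  {"translation":[0,0,0.1],"delta_rot":[0,0,0],"jaw":4.5},
  {"translation":[0,0,0.2],"delta_rot":[0,0,0],"jaw":4.5},
  {"translation":[0,0,0.25],"delta_rot":[0,0,0],"jaw":4.5},
  {"translation":[0,0,0.25],"delta_rot":[0,0,0],"jaw":4.5},
  {"translation":[0,0,0.25],"delta_rot":[0,0,0],"jaw":4.5},
  {"translation":[0,0,0.25],"delta_rot":[0,0,0],"jaw":4.5},
  {"translation":[0,0,0.25],"delta_rot":[0,0,0],"jaw":4.5},
  {"translation":[0,0,0.25],"delta_rot":[0,0,0],"jaw":4.5},
])

```text
time: 15.8
tool_pos: [0.665, 0.1495, 0.0531]
tool_rot: [0.0, 0.995, 0.098, 0.001]
contact_force: [-2.5, 0.2, 5.3]
gripper_width: 0.674
grasp_force: 61.1
```

Contact at 5 N at the expected height. I release it and rise.

>>> send_rows([
  {"translation":[0,0,0],"delta_rot":[0,0,0],"jaw":6.5},
  {"translation":[0,0,0],"delta_rot":[0,0,0],"jaw":7.5},
  {"translation":[0,0,0],"delta_rot":[0,0,0],"jaw":8.5},
  {"translation":[0,0,0],"delta_rot":[0,0,0],"jaw":8.5},
  {"translation":[0,0,-2],"delta_rot":[0,0,0],"jaw":8.5},
  {"translation":[0,0,-6],"delta_rot":[0,0,0],"jaw":8.5},
  {"translation":[0,0,-11],"delta_rot":[0,0,0],"jaw":8.5},
  {"translation":[0,0,-16],"delta_rot":[0,0,0],"jaw":8.5},
])

```text
time: 16.6
tool_pos: [0.6638, 0.1493, 0.2127]
tool_rot: [-0.0, 0.995, 0.098, -0.001]
contact_force: [1.1, -0.3, -0.5]
gripper_width: 0.994
grasp_force: 0.0
```

```bash
python3 - <<'E'
from h import *
look('wrist');f=look('wrist','w6.png')
print(proj(f,(.664,.15,.003)),proj(f,(.664,.15,.093)))
go(.409,.2926,.28,45);go(.409,.2926,.28,-45)
E
```

```text
[253.2281035  165.10191354] [252.77688831 190.3564715 ]
shift [-22.61 -19.07  -6.1 ] rot [ 0.019 -0.008 -2.159] rows 14.4 yaw 45 j6 -9
shift [-22.61 -19.07  -6.1 ] rot [ 0.006 -0.016 -0.588] rows 6.0 yaw -45 j6 81
```

View pics/w6.png

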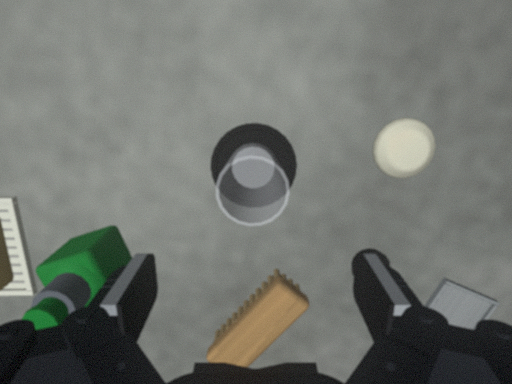

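The tumbler stands upright and centred in the stand at (253,165). Now the white spray, closing across its spout.

```bash
python3 - <<'E'
from h import *
f=look('wrist');h=hsv(f)
x0,y0=.409,.2926
s,r=quat(); 
import numpy as np
# force yaw 48
M=r.as_matrix();a=np.radians(48);yv=np.array([np.cos(a),np.sin(a),0]);zv=np.array([0,0,-1.]);T=np.stack([np.cross(yv,zv),yv,zv],1)
print(M.T@(np.array([x0,y0,.26])-s['tool_pos'])*100,R.from_matrix(M.T@T).as_rotvec())
E
```

```text
[-22.49495798 -19.0589288   -4.40134635] [ 0.01251122 -0.00499861 -2.21166895]
```

>>> send_rows([
  {"translation":[-1,-1,-4.5],"delta_rot":[0,0,-0.14],"jaw":8.5},
  {"translation":[-4,-3.5,-5],"delta_rot":[0,0,-0.28],"jaw":8.5},
  {"translation":[-8,-6.5,-5],"delta_rot":[0,0,-0.42],"jaw":8.5},
  {"translation":[-11.5,-9.5,-5],"delta_rot":[0,0,-0.56],"jaw":8.5},
  {"translation":[-15,-12.5,-5],"delta_rot":[0,0,-0.7],"jaw":8.5},
  {"translation":[-18,-15.5,-5],"delta_rot":[0,0,-0.84],"jaw":8.5},
  {"translation":[-21,-17.5,-5],"delta_rot":[0,0,-0.98],"jaw":8.5},
  {"translation":[-22.5,-19,-5],"delta_rot":[0,0,-1.1],"jaw":8.5},
])

```text
time: 17.55
tool_pos: [0.4038, 0.2922, 0.2601]
tool_rot: [-0.0, 0.795, 0.607, -0.001]
contact_force: [-0.2, 0.0, -0.5]
gripper_width: 0.995
grasp_force: 0.0
```

>>> send_rows([
  {"translation":[0,0,0],"delta_rot":[0,0,-0.14],"jaw":8.5},
  {"translation":[0,0,0],"delta_rot":[0,0,-0.28],"jaw":8.5},
  {"translation":[0,0,0],"delta_rot":[0,0,-0.42],"jaw":8.5},
  {"translation":[0,0,0],"delta_rot":[0,0,-0.56],"jaw":8.5},
  {"translation":[0,0,0],"delta_rot":[0,0,-0.7],"jaw":8.5},
  {"translation":[0,0,0],"delta_rot":[0,0,-0.84],"jaw":8.5},
  {"translation":[0,0,0],"delta_rot":[0,0,-0.98],"jaw":8.5},
  {"translation":[0,0,0],"delta_rot":[0,0,-1.1],"jaw":8.5},
])

```text
time: 18.35
tool_pos: [0.4061, 0.2914, 0.2601]
tool_rot: [-0.001, 0.361, 0.932, -0.001]
contact_force: [-1.0, -0.9, 0.5]
gripper_width: 0.995
grasp_force: 0.0
```

```bash
python3 - <<'E'
from h import *
look('wrist');f=look('wrist','w7.png')
print(proj(f,(.409,.2926,.07)),proj(f,(.409,.2926,.125)))
go(.409,.2926,.092,48)
E
```

```text
[259.27335613 167.42977755] [259.9504768  184.16079574]
shift [-0.15  0.33 16.83] rot [-0.003 -0.001 -0.012] rows 3.4 yaw 48 j6 -12
```

View pics/w7.png

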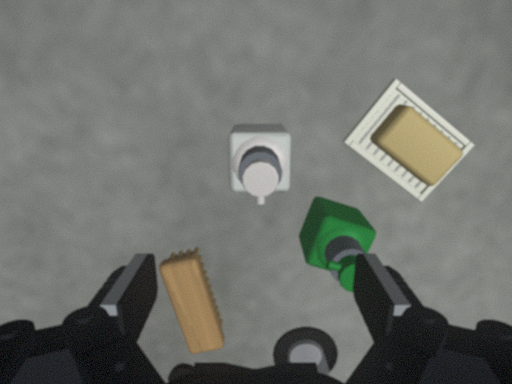

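The white spray is square to the tool, with its button at (261,179) and spout straight down. The green one at (345,240) is clear of the fingers.

```bash
python3 - <<'E'
from h import *
f=look('wrist');h=hsv(f)
print(world(f,261,179.5,.125))
m=(h[...,2]>150)&(h[...,1]<30);m[:,:200]=0;m[:,300:]=0;m[:,:][:100]=0;m[193:]=0
rect(f,m,.07,'body')
x,y,_=world(f,261,179.5,.125)
go(x,y,.092,48)
E
```

```text
[0.40680866 0.29581096 0.125     ]
body ctr 406.9 296.1 size 57.5 55.7 long at -42.6 px [260. 161.]
shift [ 0.24  0.4  16.85] rot [-0.002 -0.001 -0.014] rows 3.4 yaw 48 j6 -12
```

>>> send_rows([
  {"translation":[0.2,0.4,4],"delta_rot":[0,0,0],"jaw":8.5},
  {"translation":[0.2,0.4,8],"delta_rot":[0,0,0],"jaw":8.5},
  {"translation":[0.2,0.4,11],"delta_rot":[0,0,0],"jaw":8.0},
  {"translation":[0.2,0.4,13.5],"delta_rot":[0,0,0],"jaw":7.5},
  {"translation":[0.2,0.4,15.5],"delta_rot":[0,0,0],"jaw":7},
  {"translation":[0.2,0.4,16.7],"delta_rot":[0,0,0],"jaw":6.5},
  {"translation":[0.2,0.4,16.7],"delta_rot":[0,0,0],"jaw":5.5},
  {"translation":[0.2,0.4,16.7],"delta_rot":[0,0,0],"jaw":4.5},
])

```text
time: 19.3
tool_pos: [0.4082, 0.2962, 0.0955]
tool_rot: [0.0, 0.364, 0.931, 0.0]
contact_force: [-0.6, -0.7, -0.6]
gripper_width: 0.531
grasp_force: 0.0
```

>>> send_rows([
  {"translation":[0,0,0],"delta_rot":[0,0,0],"jaw":3.5},
  {"translation":[0,0,0],"delta_rot":[0,0,0],"jaw":2.5},
  {"translation":[0,0,0],"delta_rot":[0,0,0],"jaw":2.5},
  {"translation":[0,0,0],"delta_rot":[0,0,0],"jaw":2.5},
  {"translation":[0,0,0],"delta_rot":[0,0,0],"jaw":2.5},
  {"translation":[0,0,0],"delta_rot":[0,0,0],"jaw":2.5},
  {"translation":[0,0,0],"delta_rot":[0,0,0],"jaw":2.5},
  {"translation":[0,0,0],"delta_rot":[0,0,0],"jaw":2.5},
])

```text
time: 20.1
tool_pos: [0.4086, 0.2963, 0.0965]
tool_rot: [0.001, 0.364, 0.931, 0.001]
contact_force: [-1.8, -2.3, 6.4]
gripper_width: 0.424
grasp_force: 60.0
```

```bash
python3 - <<'E'
from h import *
go(.4094,-.297,.24,34)
E
```

```text
shift [-40.29 -43.54 -14.38] rot [0.002 0.001 0.232] rows 12.2 yaw 34 j6 -70
```

>>> send_rows([
  {"translation":[0,0,-2],"delta_rot":[0,0,0],"jaw":2.5},
  {"translation":[0,0,-5],"delta_rot":[0,0,0],"jaw":2.5},
  {"translation":[-1,-1.1,-9],"delta_rot":[0,0,0],"jaw":2.5},
  {"translation":[-3.5,-3.8,-11],"delta_rot":[0,0,0],"jaw":2.5},
  {"translation":[-6.5,-7,-11],"delta_rot":[0,0,0.03],"jaw":2.5},
  {"translation":[-9.5,-10.3,-11],"delta_rot":[0,0,0.06],"jaw":2.5},
  {"translation":[-12.5,-13.5,-11],"delta_rot":[0,0,0.1],"jaw":2.5},
  {"translation":[-15.5,-16.8,-11],"delta_rot":[0,0,0.14],"jaw":2.5},
])

```text
time: 20.9
tool_pos: [0.4075, 0.066, 0.2044]
tool_rot: [0.0, 0.429, 0.904, 0.0]
contact_force: [0.7, -0.3, -3.3]
gripper_width: 0.421
grasp_force: 61.2
```

```bash
python3 - <<'E'
from h import *
go(.4094,-.297,.21,34)
E
```

```text
shift [-28.24 -22.82  -0.57] rot [0.001 0.    0.092] rows 7.3 yaw 34 j6 -70
```

>>> send_rows([
  {"translation":[-3.9,-3.1,0],"delta_rot":[0,0,0.03],"jaw":2.5},
  {"translation":[-7.8,-6.3,0],"delta_rot":[0,0,0.06],"jaw":2.5},
  {"translation":[-11.7,-9.5,0],"delta_rot":[0,0,0.09],"jaw":2.5},
  {"translation":[-15.6,-12.6,0],"delta_rot":[0,0,0.09],"jaw":2.5},
  {"translation":[-19.5,-15.8,0],"delta_rot":[0,0,0.09],"jaw":2.5},
  {"translation":[-23,-18.6,0],"delta_rot":[0,0,0.09],"jaw":2.5},
  {"translation":[-26,-21,0],"delta_rot":[0,0,0.09],"jaw":2.5},
  {"translation":[-27.6,-22.3,0],"delta_rot":[0,0,0.09],"jaw":2.5},
])

```text
time: 21.7
tool_pos: [0.4096, -0.2902, 0.2042]
tool_rot: [-0.0, 0.47, 0.883, -0.0]
contact_force: [0.5, -0.4, -2.9]
gripper_width: 0.425
grasp_force: 61.1
```

```bash
python3 - <<'E'
from h import *
go(.411,-.297,.120,34)
E
```

```text
shift [-0.64 -0.26  8.42] rot [-0.     0.    -0.001] rows 1.7 yaw 34 j6 -70
```

>>> send_rows([
  {"translation":[0,0,1],"delta_rot":[0,0,0],"jaw":2.5},
  {"translation":[0,0,3],"delta_rot":[0,0,0],"jaw":2.5},
  {"translation":[0,0,5],"delta_rot":[0,0,0],"jaw":2.5},
  {"translation":[0,0,7],"delta_rot":[0,0,0],"jaw":2.5},
  {"translation":[0,0,8],"delta_rot":[0,0,0],"jaw":2.5},
  {"translation":[0,0,8.4],"delta_rot":[0,0,0],"jaw":2.5},
  {"translation":[0,0,8.4],"delta_rot":[0,0,0],"jaw":2.5},
  {"translation":[0,0,8.4],"delta_rot":[0,0,0],"jaw":2.5},
])

```text
time: 22.5
tool_pos: [0.4109, -0.2877, 0.1221]
tool_rot: [0.001, 0.468, 0.884, -0.0]
contact_force: [0.3, -0.4, -3.2]
gripper_width: 0.428
grasp_force: 61.2
```

```bash
python3 - <<'E'
from h import *
go(.411,-.297,.0995,34)
f=look('top')
p=f['pixels'];cv2.imwrite('pics/t1.png',cv2.resize(p[200:280,320:420],(800,640),interpolation=2)[:600])
E
```

```text
shift [-0.78 -0.51  2.26] rot [0.001 0.002 0.003] rows 0.5 yaw 34 j6 -70
```

View pics/t1.png

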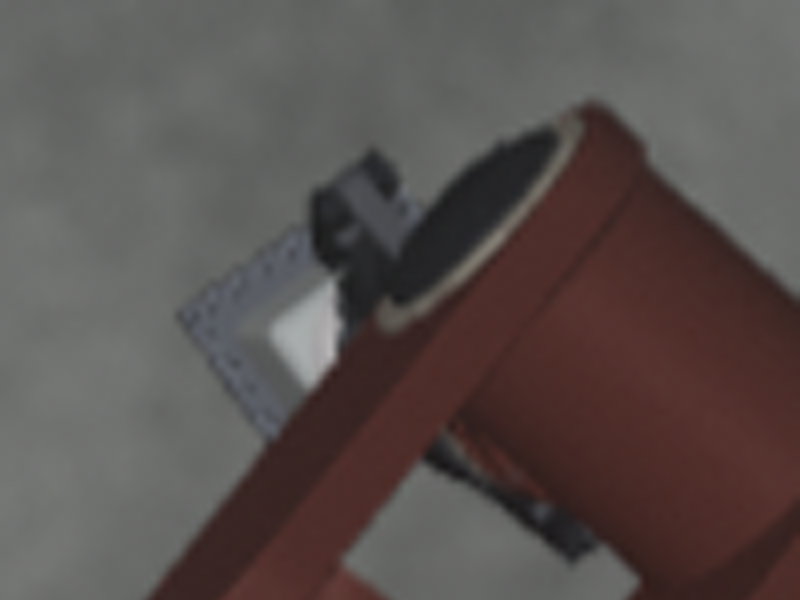

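The top crop shows the body's left corner at (270,335) inside the tray corner at (180,315). The sides are parallel, and the remaining ~9 mm shift applies. I correct and lower.

>>> send_rows([
  {"translation":[-0.4,-0.25,0.2],"delta_rot":[0,0,0],"jaw":2.5},
  {"translation":[-0.8,-0.5,0.7],"delta_rot":[0,0,0],"jaw":2.5},
  {"translation":[-0.8,-0.5,1.2],"delta_rot":[0,0,0],"jaw":2.5},
  {"translation":[-0.8,-0.5,1.6],"delta_rot":[0,0,0],"jaw":2.5},
  {"translation":[-0.8,-0.5,1.9],"delta_rot":[0,0,0],"jaw":2.5},
  {"translation":[-0.8,-0.5,2.1],"delta_rot":[0,0,0],"jaw":2.5},
  {"translation":[-0.8,-0.5,2.2],"delta_rot":[0,0,0],"jaw":2.5},
  {"translation":[-0.8,-0.5,2.2],"delta_rot":[0,0,0],"jaw":2.5},
])

```text
time: 23.35
tool_pos: [0.4107, -0.297, 0.0998]
tool_rot: [-0.0, 0.468, 0.884, -0.0]
contact_force: [-2.7, 1.0, 2.4]
gripper_width: 0.42
grasp_force: 61.7
```

>>> send_rows([
  {"translation":[0,0,0.03],"delta_rot":[0,0,0],"jaw":2.5},
  {"translation":[0,0,0.05],"delta_rot":[0,0,0],"jaw":4},
  {"translation":[0,0,0],"delta_rot":[0,0,0],"jaw":5.5},
  {"translation":[0,0,0],"delta_rot":[0,0,0],"jaw":6.5},
  {"translation":[0,0,-0.5],"delta_rot":[0,0,0],"jaw":6.5},
  {"translation":[0,0,-3],"delta_rot":[0,0,0],"jaw":6.5},
  {"translation":[0,0,-8],"delta_rot":[0,0,0],"jaw":7.5},
  {"translation":[0,0,-13],"delta_rot":[0,0,0],"jaw":8.5},
])

```text
time: 24.15
tool_pos: [0.4101, -0.2962, 0.2297]
tool_rot: [-0.001, 0.468, 0.884, 0.0]
contact_force: [0.1, -1.9, 0.5]
gripper_width: 0.991
grasp_force: 0.0
```

```bash
python3 - <<'E'
from h import *
look('wrist');f=look('wrist','w8.png')
go(.486,.1068,.23,152)
E
```

```text
shift [29.61 28.79  0.5 ] rot [0.012 0.013 1.085] rows 8.3 yaw -28 j6 40
```

View pics/w8.png

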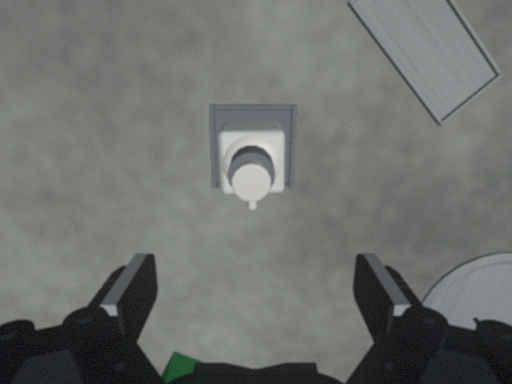

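The spray stands upright inside the tray, body at (252,158) and tray centred at (253,145). Now the brush.

>>> send_rows([
  {"translation":[3.5,3.4,-0.5],"delta_rot":[0,0,0.14],"jaw":8.5},
  {"translation":[7,6.8,-0.5],"delta_rot":[0,0,0.28],"jaw":8.5},
  {"translation":[10.5,10.2,-0.5],"delta_rot":[0,0,0.42],"jaw":8.5},
  {"translation":[14,13.6,-0.5],"delta_rot":[0,0,0.56],"jaw":8.5},
  {"translation":[17.5,17,-0.5],"delta_rot":[0,0,0.7],"jaw":8.5},
  {"translation":[21,20.4,-0.5],"delta_rot":[0,0,0.84],"jaw":8.5},
  {"translation":[24.5,23.8,-0.5],"delta_rot":[0,0,0.98],"jaw":8.5},
  {"translation":[28,27.2,-0.5],"delta_rot":[0,0,1.085],"jaw":8.5},
])

```text
time: 25.05
tool_pos: [0.4724, 0.0506, 0.2342]
tool_rot: [0.0, 0.847, 0.532, 0.0]
contact_force: [0.9, 0.2, -0.2]
gripper_width: 0.997
grasp_force: 0.0
```

>>> send_rows([
  {"translation":[0,0.5,0],"delta_rot":[0,0,0],"jaw":8.5},
  {"translation":[0,1,0],"delta_rot":[0,0,0],"jaw":8.5},
  {"translation":[0,1,0],"delta_rot":[0,0,0],"jaw":8.5},
  {"translation":[0,1,0],"delta_rot":[0,0,0],"jaw":8.5},
  {"translation":[0,1,0],"delta_rot":[0,0,0],"jaw":8.5},
  {"translation":[0,1,0],"delta_rot":[0,0,0],"jaw":8.5},
  {"translation":[0,1,0],"delta_rot":[0,0,0],"jaw":8.5},
  {"translation":[0,1,0],"delta_rot":[0,0,0],"jaw":8.5},
])

```text
time: 25.85
tool_pos: [0.4813, 0.0442, 0.2341]
tool_rot: [0.0, 0.846, 0.534, 0.0]
contact_force: [0.2, -0.3, 0.2]
gripper_width: 0.998
grasp_force: 0.0
```

```bash
python3 - <<'E'
from h import *
f=look('wrist','w9.png');h=hsv(f)
print(h[int(proj(f,(.486,.107,.045))[1]),int(proj(f,(.486,.107,.045))[0])])
m=(h[...,1]>80)&(h[...,0]>8)&(h[...,0]<25); m[300:]=0
x,y,t=rect(f,m,.045,'brush')
go(x,y,.036,t+90)
E
```

```text
[ 18 110 165]
brush ctr 489.8 112.1 size 126.2 44.2 long at -28.6 px [231.  93.]
shift [ 6.49 -2.15 19.81] rot [ 0.     0.    -1.516] rows 10.1 yaw 61.40415954589844 j6 -49
```

View pics/w9.png

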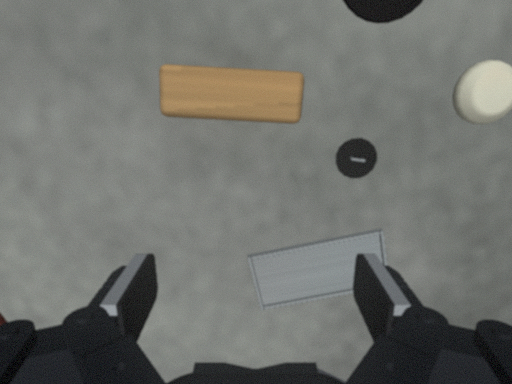

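The brush lies bristles down at (231,93), with the plug at (356,157) and the steel tray at (318,268), partly behind a finger. The closing axis must turn to 61°.

>>> send_rows([
  {"translation":[3,-1,0],"delta_rot":[0,0,-0.15],"jaw":8.5},
  {"translation":[6.5,-2.1,0],"delta_rot":[0,0,-0.3],"jaw":8.5},
  {"translation":[6.5,-2.1,0],"delta_rot":[0,0,-0.45],"jaw":8.5},
  {"translation":[6.5,-2.1,0],"delta_rot":[0,0,-0.6],"jaw":8.5},
  {"translation":[6.5,-2.1,2],"delta_rot":[0,0,-0.75],"jaw":8.5},
  {"translation":[6.5,-2.1,4],"delta_rot":[0,0,-0.9],"jaw":8.5},
  {"translation":[6.5,-2.1,6],"delta_rot":[0,0,-1.05],"jaw":8.5},
  {"translation":[6.5,-2.1,8],"delta_rot":[0,0,-1.2],"jaw":8.5},
])

```text
time: 26.7
tool_pos: [0.4904, 0.1122, 0.1534]
tool_rot: [0.0, 0.394, 0.919, 0.0]
contact_force: [0.0, -1.2, 0.2]
gripper_width: 0.996
grasp_force: 0.0
```

>>> send_rows([
  {"translation":[0,0,1],"delta_rot":[0,0,-0.15],"jaw":8.5},
  {"translation":[0,0,1],"delta_rot":[0,0,-0.3],"jaw":8.5},
  {"translation":[0,0,1],"delta_rot":[0,0,-0.32],"jaw":8.5},
  {"translation":[0,0,1],"delta_rot":[0,0,-0.32],"jaw":8.5},
  {"translation":[0,0,1],"delta_rot":[0,0,-0.32],"jaw":8.5},
  {"translation":[0,0,1],"delta_rot":[0,0,-0.32],"jaw":8.5},
  {"translation":[0,0,1],"delta_rot":[0,0,-0.32],"jaw":8.5},
  {"translation":[0,0,1],"delta_rot":[0,0,-0.32],"jaw":8.5},
])

```text
time: 27.5
tool_pos: [0.4904, 0.1121, 0.1442]
tool_rot: [0.0, 0.245, 0.969, 0.0]
contact_force: [-0.3, -0.2, 0.0]
gripper_width: 0.996
grasp_force: 0.0
```

```bash
python3 - <<'E'
from h import *
f=look('wrist');h=hsv(f)
m=(h[...,1]>80)&(h[...,0]>8)&(h[...,0]<25); m[300:]=0
rect(f,m,.045,'brush (maybe cut)')
go(.4898,.1121,.030,61.4)
E
```

```text
brush (maybe cut) ctr 487.7 113.0 size 126.7 44.0 long at -28.6 px [255. 183.]
shift [ 0.05 -0.03 11.42] rot [0.    0.    0.004] rows 2.3 yaw 61.4 j6 -49
```

>>> send_rows([
  {"translation":[0.1,0,3],"delta_rot":[0,0,0],"jaw":8.5},
  {"translation":[0.1,0,6],"delta_rot":[0,0,0],"jaw":8.5},
  {"translation":[0.1,0,8.5],"delta_rot":[0,0,0],"jaw":8.5},
  {"translation":[0.1,0,10.3],"delta_rot":[0,0,0],"jaw":8},
  {"translation":[0.1,0,11.4],"delta_rot":[0,0,0],"jaw":7},
  {"translation":[0.1,0,11.4],"delta_rot":[0,0,0],"jaw":6},
  {"translation":[0.1,0,11.4],"delta_rot":[0,0,0],"jaw":5},
  {"translation":[0.1,0,11.4],"delta_rot":[0,0,0],"jaw":4},
])

```text
time: 28.35
tool_pos: [0.4909, 0.1127, 0.0318]
tool_rot: [0.001, 0.245, 0.969, 0.0]
contact_force: [0.4, -0.2, -1.1]
gripper_width: 0.528
grasp_force: 62.1
```

>>> send_rows([
  {"translation":[0,0,0],"delta_rot":[0,0,0],"jaw":3},
  {"translation":[0,0,0],"delta_rot":[0,0,0],"jaw":3},
  {"translation":[0,0,0],"delta_rot":[0,0,0],"jaw":3},
  {"translation":[0,0,0],"delta_rot":[0,0,0],"jaw":3},
  {"translation":[0,0,0],"delta_rot":[0,0,0],"jaw":3},
  {"translation":[0,0,0],"delta_rot":[0,0,0],"jaw":3},
  {"translation":[0,0,0],"delta_rot":[0,0,0],"jaw":3},
  {"translation":[0,0,0],"delta_rot":[0,0,0],"jaw":3},
])

```text
time: 29.15
tool_pos: [0.4906, 0.1127, 0.0314]
tool_rot: [0.001, 0.245, 0.969, 0.0]
contact_force: [-0.2, 0.5, 6.4]
gripper_width: 0.524
grasp_force: 63.1
```

```bash
python3 - <<'E'
from h import *
go(.4902,-.1151,.16,75.8)
E
```

```text
shift [-10.82 -20.05 -12.86] rot [ 0.001  0.002 -0.247] rows 5.2 yaw 75.8 j6 -89
```

>>> send_rows([
  {"translation":[0,0,-2],"delta_rot":[0,0,0],"jaw":3},
  {"translation":[0,0,-5],"delta_rot":[0,0,0],"jaw":3},
  {"translation":[-0.5,-1,-9],"delta_rot":[0,0,0],"jaw":3},
  {"translation":[-2.5,-4.5,-11],"delta_rot":[0,0,-0.06],"jaw":3},
  {"translation":[-4.8,-8.8,-11],"delta_rot":[0,0,-0.12],"jaw":3},
  {"translation":[-7,-13,-11],"delta_rot":[0,0,-0.18],"jaw":3},
  {"translation":[-9,-16.5,-11],"delta_rot":[0,0,-0.25],"jaw":3},
  {"translation":[-10.3,-19,-11],"delta_rot":[0,0,-0.25],"jaw":3},
])

```text
time: 29.95
tool_pos: [0.4891, -0.1057, 0.1396]
tool_rot: [-0.0, 0.123, 0.992, -0.0]
contact_force: [0.3, -0.8, -1.8]
gripper_width: 0.528
grasp_force: 62.2
```

```bash
python3 - <<'E'
from h import *
f=look('top'); f['pixels']=cv2.imread('pics/top0.png')
h=hsv(f); print(h[215,298],h[215,330])
m=(h[...,0]>85)&(h[...,0]<140)&(h[...,1]>14); 
q=m[170:260,270:325].copy(); m[:]=0; m[170:260,270:325]=q
m=cv2.morphologyEx(m.astype(np.uint8),cv2.MORPH_CLOSE,np.ones((5,5)))
rect(f,m,.008,'brtray')
go(.490,-.1155,.045,75.8)
E
```

```text
[105  13 115] [60  5 96]
brtray ctr 548.1 -159.9 size 15.6 7.8 long at 20.2 px [314. 194.]
shift [-0.25 -0.61  9.47] rot [-0.003  0.    -0.001] rows 1.9 yaw 75.8 j6 -89
```

```bash
python3 - <<'E'
from h import *
f=look('top'); f['pixels']=cv2.imread('pics/top0.png')
p=cv2.GaussianBlur(f['pixels'],(5,5),0).astype(int); d=p[...,0]-p[...,2]
print(d[215,298],d[215,330],d[160:170,280].mean())
m=d>(d[215,298]+d[215,330])/2
q=m[170:260,265:330].copy(); m[:]=0; m[170:260,265:330]=q
m=cv2.morphologyEx(m.astype(np.uint8),cv2.MORPH_OPEN,np.ones((5,5)))
rect(f,m,.008,'brtray')
E
```

```text
6 0 -0.7
brtray ctr 490.8 -111.5 size 156.4 74.0 long at -13.0 px [297. 215.]
```

```bash
python3 - <<'E'
from h import *
go(.492,-.113,.045,76.5)
E
```

```text
shift [-0.44 -0.57  9.46] rot [-0.001 -0.001 -0.014] rows 1.9 yaw 76.5 j6 -89
```

>>> send_rows([
  {"translation":[0,-0.3,1],"delta_rot":[0,0,0],"jaw":3},
  {"translation":[0,-0.3,3],"delta_rot":[0,0,0],"jaw":3},
  {"translation":[0,-0.3,5],"delta_rot":[0,0,0],"jaw":3},
  {"translation":[0,-0.3,7],"delta_rot":[0,0,0],"jaw":3},
  {"translation":[0,-0.3,8.5],"delta_rot":[0,0,0],"jaw":3},
  {"translation":[0,-0.3,9],"delta_rot":[0,0,0],"jaw":3},
  {"translation":[0,-0.3,9],"delta_rot":[0,0,0],"jaw":3},
  {"translation":[0,-0.3,9],"delta_rot":[0,0,0],"jaw":3},
])

```text
time: 30.85
tool_pos: [0.4893, -0.106, 0.0504]
tool_rot: [0.0, 0.122, 0.993, -0.0]
contact_force: [-0.1, -0.8, -1.4]
gripper_width: 0.525
grasp_force: 62.2
```

```bash
python3 - <<'E'
from h import *
go(.492,-.113,.035,76.5)
E
```

```text
shift [-0.43 -0.62  1.54] rot [-0.     0.001 -0.009] rows 0.3 yaw 76.5 j6 -89
```

>>> send_rows([
  {"translation":[-0.2,-0.3,0],"delta_rot":[0,0,-0.01],"jaw":3},
  {"translation":[-0.4,-0.6,0.3],"delta_rot":[0,0,-0.01],"jaw":3},
  {"translation":[-0.4,-0.6,0.7],"delta_rot":[0,0,-0.01],"jaw":3},
  {"translation":[-0.4,-0.6,1.0],"delta_rot":[0,0,-0.01],"jaw":3},
  {"translation":[-0.4,-0.6,1.2],"delta_rot":[0,0,-0.01],"jaw":3},
  {"translation":[-0.4,-0.6,1.4],"delta_rot":[0,0,-0.01],"jaw":3},
  {"translation":[-0.4,-0.6,1.5],"delta_rot":[0,0,-0.01],"jaw":3},
  {"translation":[-0.4,-0.6,1.5],"delta_rot":[0,0,-0.01],"jaw":3},
])

```text
time: 31.65
tool_pos: [0.4913, -0.1131, 0.0348]
tool_rot: [-0.0, 0.117, 0.993, 0.0]
contact_force: [-0.4, 0.8, -1.7]
gripper_width: 0.526
grasp_force: 62.2
```

>>> send_rows([
  {"translation":[0,0,0.05],"delta_rot":[0,0,0],"jaw":3},
  {"translation":[0,0,0.1],"delta_rot":[0,0,0],"jaw":3},
  {"translation":[0,0,0.1],"delta_rot":[0,0,0],"jaw":3},
  {"translation":[0,0,0.1],"delta_rot":[0,0,0],"jaw":3},
  {"translation":[0,0,0.1],"delta_rot":[0,0,0],"jaw":3},
  {"translation":[0,0,0.1],"delta_rot":[0,0,0],"jaw":3},
  {"translation":[0,0,0.1],"delta_rot":[0,0,0],"jaw":3},
  {"translation":[0,0,0.1],"delta_rot":[0,0,0],"jaw":3},
])

```text
time: 32.45
tool_pos: [0.4916, -0.1133, 0.0344]
tool_rot: [0.0, 0.117, 0.993, -0.0]
contact_force: [-3.2, 0.1, 5.7]
gripper_width: 0.528
grasp_force: 63.0
```

Contact at the expected height. I release it and rise.

>>> send_rows([
  {"translation":[0,0,0],"delta_rot":[0,0,0],"jaw":5},
  {"translation":[0,0,0],"delta_rot":[0,0,0],"jaw":6},
  {"translation":[0,0,0],"delta_rot":[0,0,0],"jaw":6.5},
  {"translation":[0,0,-0.5],"delta_rot":[0,0,0],"jaw":6.5},
  {"translation":[0,0,-3],"delta_rot":[0,0,0],"jaw":7},
  {"translation":[0,0,-8],"delta_rot":[0,0,0],"jaw":8.5},
  {"translation":[0,0,-13],"delta_rot":[0,0,0],"jaw":8.5},
  {"translation":[0,0,-18],"delta_rot":[0,0,0],"jaw":8.5},
])

```text
time: 33.25
tool_pos: [0.4911, -0.1131, 0.2161]
tool_rot: [0.0, 0.117, 0.993, -0.0]
contact_force: [0.6, -0.6, 0.0]
gripper_width: 0.993
grasp_force: 0.0
```

```bash
python3 - <<'E'
from h import *
look('wrist');f=look('wrist');C=cloud(f);h=hsv(f)
m=(h[...,1]>80)&(h[...,0]>8)&(h[...,0]<25);m[300:]=0
rect(f,m,.048,'brush'); c=cv2.erode(m.astype(np.uint8),np.ones((7,7)))>0
P=C[c];P=P[P[:,2]>.03];A=np.c_[P[:,:2]-P[:,:2].mean(0),np.ones(len(P))];print(np.linalg.lstsq(A,P[:,2],rcond=None)[0])
g=grab_frame('scene')['pixels']
cv2.imwrite('pics/end.png',np.hstack([cv2.resize(f['pixels'],(400,300)),cv2.resize(g,(400,300))]))
E
```

```text
brush ctr 488.9 -113.3 size 126.0 43.7 long at -13.6 px [256. 154.]
[-0.05646227  0.00543722  0.04866425]
```

View pics/end.png

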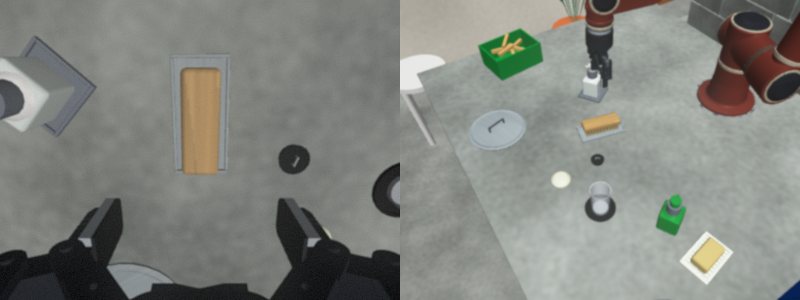

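The left view shows the brush in the steel tray at (200,120). The right view shows all four items in place and the plug and stone untouched. I recheck the brush slope now the arm is still.

```bash
python3 - <<'E'
from h import *
f=look('wrist');f=look('wrist');C=cloud(f);h=hsv(f)
m=(h[...,1]>80)&(h[...,0]>8)&(h[...,0]<25);m[300:]=0
rect(f,m,.048,'brush'); c=cv2.erode(m.astype(np.uint8),np.ones((15,15)))>0
sl=np.zeros_like(c);sl[80:220,330:360]=1
for k in(c,sl):
    P=C[k];P=P[abs(P[:,2]-np.median(P[:,2]))<.015];A=np.c_[P[:,:2]-P[:,:2].mean(0),np.ones(len(P))];print(np.linalg.lstsq(A,P[:,2],rcond=None)[0],len(P))
# tray, same view, at lip height
p=cv2.GaussianBlur(f['pixels'],(5,5),0).astype(int);d=p[...,0]-p[...,2]
m2=((d>4)|m);m2[:,:200]=0;m2[:,310:]=0;m2[:55]=0;m2[235:]=0
rect(f,cv2.morphologyEx(m2.astype(np.uint8),cv2.MORPH_OPEN,np.ones((5,5))),.008,'tray')
E
```

```text
brush ctr 488.9 -113.1 size 126.0 43.8 long at -13.5 px [255. 161.]
[-5.12850579e-05  1.54837028e-04  4.77641059e-02] 4210
[ 0.00430704  0.01255796 -0.00014445] 4180
tray ctr 498.9 -115.5 size 143.0 49.5 long at -13.6 px [255. 162.]
```

The brush is flat at 48 mm, inside the tray. I hand the job in.

```bash
python3 -c "
from plant import *
print(job_done())"
```

```text
the job is handed in; nothing more can be done
None
```

The soap, tumbler, spray bottle and brush were placed in that order in about 34 s of robot time, each upright inside its lip, and the stone and sink plug were left alone; the job is handed in, and no verdict came back.

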